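# Take the slice stop off its track and hang it on the rack

## Robot

A 6-joint arm with a two-finger parallel gripper is mounted at the origin on a cart in front of the work surface, level with it; the furniture and walls round the work are solid. World frame = base frame: x ahead of the robot, y to its left, z up, the work surface at z = 0. Lengths are in mm, angles in rad, forces in N, time in s.
With the tool pointing down it reaches from about 250 to 850 mm from the base axis. Payload 12.5 kg.
Tool frame: the origin (TCP) lies midway between the tips of the shut fingers; the grasp point (between the pads) lies 19 mm behind it (env.tcp_to_grasp is the distance from the TCP to the grasp point, in mm); z points along the fingers, y is the line along which they close (so a half turn about z gives the same grasp; the last joint's range is limited). The gripper opens to 93 mm and grips with 3 to 60 N. Pads are 15 mm wide; open, the fingers measure 128 mm over their backs; the gripper's body (75 mm by 188 mm) begins 65 mm behind the grasp point.
Start: joints at [-1.188, 0.351, 1.652, -0, 1.139, -0.085], TCP at [248.024, -490.885, 218.633] pointing down, gripper open.
Joint ranges: [-2.75, 2.75], [-0.79, 2.1], [0.01, 2.65], [-1.57, 4.71], [0.07, 3.14], [-2.87, 2.87]. Speed limits (rad/s): [2.22, 2.22, 2.79, 3.14, 3.14, 3.14].

## Interface

Orientations are given as a 3x3 rotation matrix whose columns are the frame's x, y, z axes.
In Python, from bench import env gives the robot as it stands. The module is installed in compiled form; this text tells all that it offers.
- The arm moves only by the tool arm_command, never from a script. Its argument "moves" is a list of rows, each an object with "travel": the shift along the world's x, y, z scaled (see below), a list of three; "spin": the turn about the world's z scaled (see below). In form: [{"travel": [x, y, z], "spin": spin}, ...]. A call has 1 to 8 rows; each row is the pose to reach, as a shift and turn from the pose commanded when the call began, turning the shorter way round; what a row does not reach only later rows make up. The controller multiplies each number of a shift by 25 cm and each number of a turn by 2 pi rad. A row lasts 1/8 s, in which the tool goes at most 62.5 mm and 10.7 degrees, less where a joint would pass 70% of its speed; a pose out of reach is approached as far as the arm can. A call with a number of a shift or a turn outside -1 to 1 is refused whole. A call with a gripper value outside its range is refused whole. "grip" is the closure, from 0 (fully open) to 1 (shut), set as the call begins (left out, the last holds). The fingers move at their own pace and stop on an object; "grip_force" is the grip in N (left out, the last holds). Time passes only in rows, so rows that repeat a pose let the fingers close. It gives the time, the measured TCP pose, the force, the opening and the grip force at its end, in the units of the state.
- env.get_obs(): the state, without advancing time (a new reading comes with each control period).
- env.camera(name): name is "scene" or "side" or "wrist"; returns a dict with "pixels" (384x512x3 uint8, red, green, blue), "fx", "fy", "cx", "cy" (pixels), "k1" (the pictures are not rectified: a ray, as slopes to the right and down, at radius r is drawn at 1 + k1 r^2 times it, then the intrinsics apply), "rvec" (rotation vector, rad) and "tvec" (3), from world to camera coordinates, as OpenCV has them. Camera axes: x right, y down, z forward; pixel columns grow to the right and rows downward; lengths in mm; the calibration is good to about 2 mm. A picture is of the moment at which its call begins. There is no depth.
- env.close_job(): hands the job in; it is judged then, once.
Trained networks look in a picture, given as the dict that the camera call returned (one of the last four; its "shot" number tells which), for a name from the list of things; names that differ only in an ending like _2 or _b are one class to them, and where a whole thing is asked for, a point or a joint stands for the part that bears it (a point fixed in the world has none). Each returns a list of dicts, best first, with "confidence" (0 to 1); they miss things now and then, are a little off and sometimes report something else, mostly with a low value. They report only what shows in the picture. A call takes as long as a camera call.
- env.outline_of(picture, label): "region" (384x512 bool, what is visible of it) and "at" ([column, row] in pixels, amid what is visible of it).
- env.pinpoint(picture, label): "at" ([column, row] in pixels: a listed point, or the origin of a listed thing).
The state is a dict: "t": time; "joints": joint angles; "qvel": joint speeds; "effort": joint torques, N m; "tcp_pos": TCP position; "ee_rot": TCP orientation; "force": force on the tool from outside, world axes, zero at the start; "torque": the same for the moment, N m; "grip_width": opening from 0.0 (shut) to 1.0 (fully open); "gripper_force": force on a finger pad.
Only numpy, scipy, OpenCV 4.12 (cv2) and the standard library are available. Lean on these libraries where they do the work, as an engineer would, in place of code of your own. Each camera call takes 0.05 s, during which the arm holds its last target. There are 200 camera calls.

## Task

We have finished slicing: clear the white slice stop off the slicing guide. Slide it along the track to the open end of the track, where the lips are cut away, lift it out there, and hang it upright on the drying rack with both of its holes on the two pins, left hanging still. Leave the other things on the worktop standing where they are.

Things in the scene. Friction and masses are not known exactly. Their poses are not given: they have to be found in the camera images.
- guide: Slicing guide, fixed: light wooden board 130 x 360 x 22 mm (x, y, z) with an aluminium T-track along its middle, 50 mm wide, 37 mm high. Origin: centre of the underside, on the worktop; z up, +y along the track towards its OPEN end. Track floor 25 mm up, inside 34 mm wide and 8 mm high; two lips 33 to 37 mm up leave a 16 mm slot from y = -170 to +85 mm.
- guide_bay (a point): Open bay of the track: the lips are cut away from guide y = +85 to +165 mm, where a 38 mm high end bar closes it. This point (guide x 0, y +133, z 25 mm) is where the stop's origin lies when its shoe rests in the bay against the end bar. Once the stop's origin is beyond y = +117 mm the shoe is free of the lips. Pressed hard on against the bar, the stop tips forward.
- stop: Slice stop, loose, about 150 g, white plastic, captive in the track at the start. Origin: centre of its shoe's underside. Axes start along the guide's. Shoe 30 x 64 x 6 mm (x, y, z); neck 12 mm wide through the slot; on it an upright plate 100 mm wide (x), 8 mm thick (y, centred), 15 to 95 mm above the origin. Slides easily (under 1 N), 2 mm play each way.
- stop_holes (a point): Midpoint between the centres of the two round holes through the stop's plate: 52 mm above the stop's origin, mid-thickness. The holes are 15 mm in diameter, run along y and lie at x = -34 and +34 mm. The stop is symmetrical and may hang either way round.
- rack: Drying rack, fixed: wooden foot 110 x 130 x 14 mm (x, y, z); two steel uprights 16 mm square, 136 mm high, at y = -34 and +34 mm, front faces at x = +27 mm, joined by a crossbar 93 to 111 mm up. Origin: centre of the foot's underside, on the worktop; z up. A steel pin stands out from each upright along -x, the rack's front.
- rack_pins (a point): Midpoint between the two pins, halfway along them: rack x = +2 mm, y = 0, 126 mm up. The pins are 8 mm in diameter, at y = -34 and +34 mm, and rise slightly: axis 123 mm up at the uprights (x = +27 mm), 129 mm at the round tips (x = -27 mm).
- tape: Bystander: roll of masking tape lying flat, 96 mm across, 25 mm high, in front of the rack. Origin at the centre of its underside.
- pen: Bystander: pen lying on the worktop, 145 x 11 x 9 mm, along the near edge of the guide. Origin at the middle of its underside.
- spice_jar: Bystander: spice jar with a red cap, 41 mm across, 105 mm high, behind the rack. Origin at the centre of its underside.
- glass: Bystander: empty drinking glass, 80 mm across, 91 mm high, at the back of the worktop. Origin at the centre of its underside.
- jar: Bystander: small jar with a pale lid, 58 mm across, 99 mm high, at the back of the worktop. Origin at the centre of its underside.

How it is judged:
By the outcome, as a careful person would: the job done as asked, in the order asked, and still so for the second after the job is handed in, with the robot touching nothing.
It also fails if it takes over 58 s, if anything falls off the work surface, if the arm or the gripper's body presses on something with over 40 N, if the wrist force passes 120 N, or if a joint passes its speed limit or range.

## Working session

There is one attempt and no reset: what is moved stays moved. The work goes in short steps, Python scripts to look and compute and a tool call to move; the robot and the scene stay as the last step left them, time stands still between calls to the robot, and variables do not carry over. Pictures are saved under pics/ and viewed, at most 10 in all, crops included, and the job is handed in when it is done.

Besides the shell and the picture viewer there is one more tool, called after "Emit:" by a JSON object that holds its "op" and its "data". arm_command: Moves the arm, as the interface text tells. Its arguments: {"type":"object","properties":{"moves":{"type":"array","items":{"type":"object","properties":{"travel":{"type":"array","items":{"type":"number","minimum":-1,"maximum":1}},"spin":{"type":"number","minimum":-1,"maximum":1}}}},"grip":{"type":"number"},"grip_force":{"type":"number"}},"required":["moves"]}

```bash
mkdir -p pics; cat > h.py <<'E'
import numpy as np, cv2
from bench import env
def cam(n): return env.camera(n)
def P(p):
    R=cv2.Rodrigues(np.array(p["rvec"],float))[0]; return R,np.array(p["tvec"],float).ravel()
def ray(p,at):
    x=(at[0]-p["cx"])/p["fx"]; y=(at[1]-p["cy"])/p["fy"]
    u,v=x,y
    for _ in range(20):
        s=1+p["k1"]*(u*u+v*v); u,v=x/s,y/s
    R,t=P(p); return -R.T@t, R.T@np.array([u,v,1.])
def onz(p,at,z):
    o,d=ray(p,at); return o+d*(z-o[2])/d[2]
def tri(obs):
    A=np.zeros((3,3));b=np.zeros(3)
    for p,at in obs:
        o,d=ray(p,at); d=d/np.linalg.norm(d); M=np.eye(3)-np.outer(d,d); A+=M;b+=M@o
    X=np.linalg.solve(A,b)
    return X,[round(float(np.linalg.norm(np.cross(X-o,d/np.linalg.norm(d)))),1) for o,d in [ray(*q) for q in obs]]
def proj(p,X):
    R,t=P(p); c=R@np.asarray(X,float)+t; u,v=c[0]/c[2],c[1]/c[2]; s=1+p["k1"]*(u*u+v*v)
    return np.array([p["fx"]*u*s+p["cx"],p["fy"]*v*s+p["cy"]])
def save(p,n): cv2.imwrite(f"pics/{n}.png",p["pixels"][:,:,::-1])
E
python3 - <<'E'
from h import *
np.set_printoptions(precision=1,suppress=True)
S={n:cam(n) for n in("scene","side")}
for n in S: save(S[n],n+"0")
Z=dict(guide=0,guide_bay=25,stop=25,stop_holes=77,rack=0,rack_pins=126,tape=0,pen=0,spice_jar=0,glass=0,jar=0)
for l,z in Z.items():
    o=[]
    for n,p in S.items():
        r=env.pinpoint(p,l)
        if r: o.append((p,r[0]["at"])); print(l,n,np.array(r[0]["at"]),round(r[0]["confidence"],2),"onz",onz(p,r[0]["at"],z))
    if len(o)==2: print("   tri",*tri(o))
im=np.hstack([S["scene"]["pixels"],S["side"]["pixels"]])
cv2.imwrite("pics/both.png",cv2.resize(im,(800,300),interpolation=cv2.INTER_AREA)[:,:,::-1])
E
```

```text
guide scene [295.6 206.3] 0.75 onz [ 568.9 -189.1    0. ]
guide side [253.9 261.3] 0.88 onz [537.2 148.5   0. ]
   tri [ 583.  -168.9 -103.3] [95.2, 95.2]
guide_bay scene [207.3 273.6] 0.8 onz [508.2 258.5  25. ]
guide_bay side [266.8 290.4] 0.79 onz [494.3 276.7  25. ]
   tri [497.6 268.8  27.8] [7.7, 7.7]
stop scene [242.  241.1] 0.67 onz [540.6  98.6  25. ]
stop side [255.3 240.9] 0.73 onz [540.8 102.2  25. ]
   tri [541.7  97.5  22.9] [0.7, 0.7]
stop_holes scene [243.2 225.8] 0.64 onz [538.6  94.8  77. ]
stop_holes side [255.9 221.1] 0.93 onz [540.  101.7  77. ]
   tri [541.7  91.7  72.7] [1.1, 1.1]
rack scene [317.1 215. ] 0.98 onz [ 483.8 -194.5    0. ]
rack side [287.2 198.4] 0.64 onz [ 484.5 -198.4    0. ]
   tri [ 484.  -194.6    0.9] [0.9, 0.9]
rack_pins side [284.4 157.7] 0.78 onz [ 499.  -209.1  126. ]
tape scene [340.8 229.5] 0.59 onz [ 381.4 -176.8    0. ]
tape side [322.6 203.2] 0.91 onz [ 378.5 -181.5    0. ]
   tri [ 378.9 -172.     4.1] [0.4, 0.4]
pen scene [274.  253.9] 0.57 onz [455.7  56.2   0. ]
pen side [290.4 242.1] 0.6 onz [460.8  53.5  -0. ]
   tri [460.2  50.8  -3.5] [1.7, 1.7]
spice_jar scene [296.4 201.3] 0.92 onz [ 587.1 -217.1    0. ]
spice_jar side [260.3 192.9] 0.91 onz [ 570.6 -225.7    0. ]
   tri [ 566.9 -189.5   18.3] [1.9, 1.9]
glass scene [204.7 221.4] 0.97 onz [724.1  81.9   0. ]
glass side [178.5 236.3] 0.59 onz [738.6  69.6   0. ]
   tri [736.1  72.2  -3.9] [5.3, 5.3]
jar scene [151.5 250.9] 0.93 onz [720.4 287.    0. ]
jar side [150.7 296.9] 0.82 onz [718.6 299.1   0. ]
   tri [726.2 284.6  -8.7] [3.3, 3.3]
```

View pics/scene0.png

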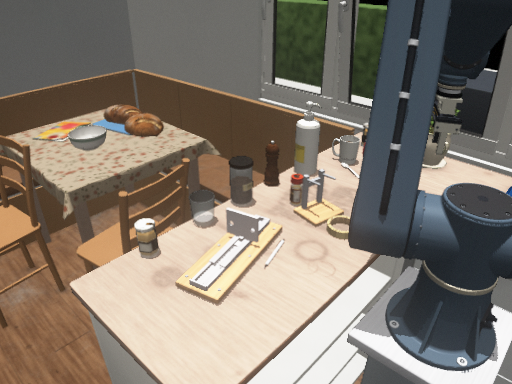

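View pics/side0.png

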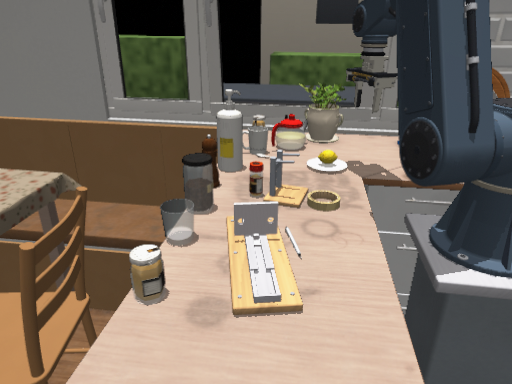

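The scene view shows the stop's plate at about (242,224), with the bay towards (200,278), and the rack at (318,205) with its pins pointing towards the tape at (340,228). The side view shows the stop at (256,219), the bay end at (265,290) and the rack at (283,185). The scene network's guide point (295,206) lies on the rack, so it's wrong. I'll refine the poses by fitting silhouettes.

```bash
cat >> h.py <<'E'
from scipy.optimize import minimize
def box(x0,x1,y0,y1,z0,z1): return np.array([[x,y,z] for x in(x0,x1) for y in(y0,y1) for z in(z0,z1)],float)
M=dict(guide=[box(-65,65,-180,180,0,22),box(-25,25,-170,165,22,37)],
 rack=[box(-55,55,-65,65,0,14),box(27,43,-42,-26,14,136),box(27,43,26,42,14,136),box(27,43,-34,34,93,111),
  box(-27,27,-38,-30,122,130),box(-27,27,30,38,122,130)],
 stop=[box(-50,50,-4,4,15,95)])
def T(q,X,z0=0):
    c,s=np.cos(q[2]),np.sin(q[2]); return X@np.array([[c,s,0],[-s,c,0],[0,0,1]])+[q[0],q[1],z0]
K=4
def sil(p,q,l,z0):
    m=np.zeros((384*K,512*K),np.uint8)
    for b in M[l]:
        h=cv2.convexHull(np.array([proj(p,x)for x in T(q,b,z0)],np.float32))
        cv2.fillConvexPoly(m,np.round((h+.5)*K-.5).astype(np.int32),1)
    return m
def fit(l,views,q0,z0=0):
    # views: list of (pic, region)
    R=[(p,cv2.resize(r.astype(np.uint8),None,fx=K,fy=K,interpolation=cv2.INTER_NEAREST)) for p,r in views]
    def f(q):
        s=0
        for p,r in R:
            m=sil(p,q,l,z0); s+=1-(m&r).sum()/max(1,(m|r).sum())
        return s
    best=None
    for dy in(-.15,0,.15):
        q=np.array(q0)+[0,0,dy]
        for sc in(1,.3):
            r=minimize(f,q,method="Nelder-Mead",options=dict(initial_simplex=np.vstack([q,q+[12*sc,0,0],q+[0,12*sc,0],q+[0,0,.15*sc]]),xatol=.2,fatol=1e-4,maxfev=90)); q=r.x
        if best is None or r.fun<best.fun: best=r
    return best.x,best.fun/len(R)
E
python3 - <<'E'
from h import *
np.set_printoptions(precision=3,suppress=True)
S={n:cam(n) for n in("scene","side")}
for l,q0,z in(("guide",(535,148,.2),0),("rack",(484,-195,-.19),0),("stop",(541,100,.2),25)):
    V=[]
    for n,p in S.items():
        r=env.outline_of(p,l)
        if r: V.append((p,r[0]["region"])); print(l,n,r[0]["confidence"],r[0]["region"].sum(),r[0]["at"])
    print(l,*fit(l,V,q0,z))
    for v in V: print("  single",*fit(l,[v],q0,z))
E
```

```text
guide scene 0.88 3656 [223.7, 264.0]
guide side 0.92 5052 [259.0, 279.5]
guide [532.311 136.065   0.238] 0.19652058772510234
  single [534.5   138.239   0.251] 0.19450381258359417
  single [532.873 134.366   0.242] 0.18857913759602118
rack scene 0.93 1364 [313.8, 206.3]
rack side 0.65 1088 [280.4, 190.0]
rack [ 489.415 -205.389   -0.178] 0.15067729505621147
  single [ 490.058 -205.969   -0.189] 0.09430104778941983
  single [ 489.358 -211.059   -0.149] 0.18841950896447324
stop scene 0.69 853 [242.4, 225.8]
stop side 0.84 1469 [255.9, 217.6]
stop [542.071  97.929   0.2  ] 0.10948893373542351
  single [543.016  97.863   0.201] 0.10683881952326901
  single [541.931  95.673   0.235] 0.09800887658292279
```

```bash
python3 - <<'E'
from h import *
o=env.get_obs(); print(o["t"],o["tcp_pos"],np.round(o["ee_rot"],3).tolist(),o["grip_width"],env.tcp_to_grasp)
p=cam("side"); print(onz(p,(231,168),0))
y=np.array(o["ee_rot"])[:,1]; print("closing heading",np.degrees(np.arctan2(y[1],y[0])), np.degrees(.24)+90)
E
```

```text
1.6 [ 248.02149312 -490.89499458  218.64529508] [[0.893, 0.451, 0.0], [0.451, -0.893, 0.0], [0.0, -0.0, -1.0]] 1.0002090864692064 18.8
[ 7.04685479e+02 -4.29220029e+02  5.68434189e-14]
closing heading -63.197969613041174 103.75098708313976
```

Emit:
{"op": "arm_command", "data": {"moves": [{"travel": [0.08, 0.14, 0.04], "spin": -0.006}, {"travel": [0.2, 0.34, 0.06], "spin": -0.016}, {"travel": [0.32, 0.56, 0.06], "spin": -0.026}, {"travel": [0.44, 0.78, 0.06], "spin": -0.036}, {"travel": [0.56, 1.0, 0.06], "spin": -0.036}], "grip": 0}}

```text
t: 2.28
tcp_pos: [388.5, -239.5, 233.9]
ee_rot: [[0.971, 0.238, 0.001], [0.238, -0.971, -0.0], [0.001, 0.001, -1.0]]
force: [1.2, -0.5, -0.6]
grip_width: 1.001
gripper_force: 0.0
```

Emit:
{"op": "arm_command", "data": {"moves": [{"travel": [0.12, 0.22, 0], "spin": 0}, {"travel": [0.24, 0.44, 0], "spin": 0}, {"travel": [0.36, 0.68, 0], "spin": 0}, {"travel": [0.48, 0.92, 0], "spin": 0}, {"travel": [0.54, 1.0, 0], "spin": 0}, {"travel": [0.54, 1.0, 0], "spin": 0}]}}

```text
t: 3.02
tcp_pos: [523.4, 10.4, 233.4]
ee_rot: [[0.97, 0.242, -0.0], [0.242, -0.97, 0.0], [-0.0, -0.0, -1.0]]
force: [-0.1, 0.6, -0.5]
grip_width: 0.999
gripper_force: 0.0
```

Emit:
{"op": "arm_command", "data": {"moves": [{"travel": [0.04, 0.14, 0], "spin": 0}, {"travel": [0.07, 0.26, 0], "spin": 0}, {"travel": [0.08, 0.34, 0], "spin": 0}, {"travel": [0.08, 0.34, 0], "spin": 0}, {"travel": [0.08, 0.34, 0], "spin": 0}]}}

```text
t: 3.65
tcp_pos: [542.6, 92.8, 233.7]
ee_rot: [[0.971, 0.239, -0.0], [0.239, -0.971, -0.0], [-0.0, 0.0, -1.0]]
force: [0.6, 0.4, -0.4]
grip_width: 1.003
gripper_force: 0.0
```

```bash
python3 - <<'E'
from h import *
np.set_printoptions(precision=3,suppress=True)
o=env.get_obs(); print(o["t"],o["tcp_pos"],o["joints"])
p=cam("wrist"); save(p,"w1")
R,t=P(p); print("cam at",-R.T@t, "axis",R[2])
for l,z in(("stop",25),("stop_holes",77),("guide_bay",25)):
    r=env.pinpoint(p,l)
    for k in r[:1]: print(l,k["confidence"],k["at"],onz(p,k["at"],z))
r=env.outline_of(p,"stop")
for k in r[:1]:
    print(k["confidence"],*fit("stop",[(p,k["region"])],(542,98,.22),25))
E
```

```text
3.65 [542.63   92.822 233.665] [ 0.085  0.337  1.633 -0.     1.172  1.415]
cam at [622.885 112.17  399.463] axis [-0.294 -0.074 -0.953]
stop 0.58 [247.0, 169.3] [540.351  94.743  25.   ]
stop_holes 0.96 [245.4, 177.6] [542.399  96.658  77.   ]
guide_bay 0.93 [108.2, 173.3] [493.166 265.309  25.   ]
0.73 [540.797  94.879   0.242] 0.4243818734888074
```

View pics/w1.png

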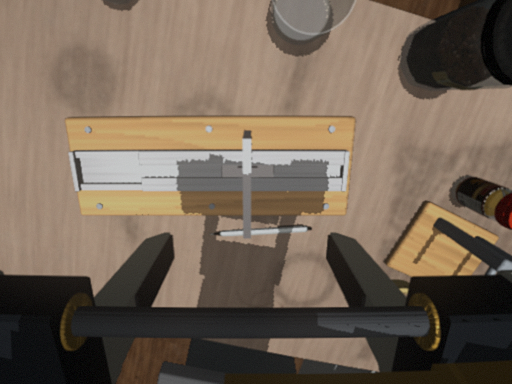

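The wrist view shows the plate edge-on, running along column 247 (rows 132–236). The bay is at (108,173), the guide spans columns 67–353, and the rack foot is at (445,235). I'll turn these corners into positions.

```bash
python3 - <<'E'
from h import *
np.set_printoptions(precision=1,suppress=True)
p=cam("wrist")
c=[onz(p,a,22) for a in((67,119),(353,117),(347,214),(82,215))]
print(np.array(c)); print("centre",np.mean(c,0), "len",np.linalg.norm(c[0]-c[1]),np.linalg.norm(c[2]-c[3]),np.linalg.norm(c[0]-c[3]))
for a,b in((0,1),(3,2)): d=c[a]-c[b]; print("yaw",np.arctan2(-d[0],d[1]))
for a in((247.5,132),(247.5,236),(247,180)): print(onz(p,a,120))
q=(542,95,.24)
for n in((-50,4),(-50,-4),(50,4),(50,-4)): print(n,proj(p,T(q,np.array([[n[0],n[1],95.]]),25)[0]),proj(p,T(q,np.array([[n[0],n[1],15.]]),25)[0]))
im=cv2.resize(p["pixels"][100:260,200:300],None,fx=4,fy=4); 
g=p["pixels"].astype(int).sum(2)
for r in(150,175,200,225): print(r,g[r,236:258].tolist())
for r in range(226,242,2): print(r,g[r,247])
E
```

```text
[[548.8 324.7  22. ]
 [634.  -14.4  22. ]
 [512.9 -49.   22. ]
 [426.  296.1  22. ]]
centre [530.4 139.4  22. ] len 349.68487214516745 355.96155105426084 126.12834447719732
yaw 0.24607276338255346
yaw 0.24676316528665992
[595.2 107.3 120. ]
[495.   82.7 120. ]
[551.4  97.1 120. ]
(-50, 4) [242.8 237.3] [244.1 209.8]
(-50, -4) [250.7 237.3] [250.5 209.8]
(50, 4) [242.3 137.1] [243.8 128.9]
(50, -4) [251.1 137.1] [250.7 128.9]
150 [265, 258, 274, 282, 284, 305, 422, 544, 596, 604, 592, 603, 602, 605, 583, 439, 284, 241, 251, 246, 227, 229]
175 [368, 382, 368, 369, 368, 372, 369, 370, 372, 371, 382, 416, 399, 373, 370, 373, 372, 367, 371, 374, 370, 376]
200 [253, 262, 254, 264, 254, 253, 274, 321, 364, 359, 360, 359, 363, 364, 353, 311, 269, 253, 257, 244, 235, 231]
225 [428, 418, 421, 419, 421, 430, 432, 379, 359, 351, 361, 353, 357, 355, 350, 389, 408, 406, 394, 394, 387, 388]
226 352
228 346
230 357
232 347
234 351
236 358
238 374
240 436
```

Emit:
{"op": "arm_command", "data": {"moves": [{"travel": [-0.002, 0.009, -0.14], "spin": 0}, {"travel": [-0.002, 0.009, -0.3], "spin": 0}, {"travel": [-0.002, 0.009, -0.46], "spin": 0}, {"travel": [-0.002, 0.009, -0.56], "spin": 0}, {"travel": [-0.002, 0.009, -0.59], "spin": 0}, {"travel": [-0.002, 0.009, -0.59], "spin": 0}, {"travel": [-0.002, 0.009, -0.59], "spin": 0}]}}

```text
t: 4.82
tcp_pos: [543.0, 96.0, 87.3]
ee_rot: [[0.971, 0.239, 0.002], [0.239, -0.971, 0.0], [0.002, 0.0, -1.0]]
force: [0.4, 0.5, -0.9]
grip_width: 0.996
gripper_force: 0.0
```

Emit:
{"op": "arm_command", "data": {"moves": [{"travel": [0, 0, 0]}, {"travel": [0, 0, 0]}, {"travel": [0, 0, 0]}, {"travel": [0, 0, 0]}, {"travel": [0, 0, 0]}, {"travel": [0, 0, 0]}, {"travel": [0, 0, 0]}, {"travel": [0, 0, 0]}], "grip": 1, "grip_force": 20}}

```text
invalid input at $.moves[0]: expected keys travel, spin
```

Emit:
{"op": "arm_command", "data": {"moves": [{"travel": [0, 0, 0], "spin": 0}, {"travel": [0, 0, 0], "spin": 0}, {"travel": [0, 0, 0], "spin": 0}, {"travel": [0, 0, 0], "spin": 0}, {"travel": [0, 0, 0], "spin": 0}, {"travel": [0, 0, 0], "spin": 0}, {"travel": [0, 0, 0], "spin": 0}, {"travel": [0, 0, 0], "spin": 0}], "grip": 1, "grip_force": 20}}

```text
t: 5.82
tcp_pos: [542.3, 96.0, 86.1]
ee_rot: [[0.971, 0.239, -0.0], [0.239, -0.971, -0.0], [-0.0, -0.0, -1.0]]
force: [-0.3, -0.1, 0.7]
grip_width: 0.186
gripper_force: 0.0
```

Emit:
{"op": "arm_command", "data": {"moves": [{"travel": [0, 0, 0], "spin": 0}, {"travel": [0, 0, 0], "spin": 0}, {"travel": [0, 0, 0], "spin": 0}, {"travel": [0, 0, 0], "spin": 0}]}}

```text
t: 6.32
tcp_pos: [542.3, 96.0, 86.1]
ee_rot: [[0.971, 0.239, 0.0], [0.239, -0.971, -0.0], [0.0, 0.0, -1.0]]
force: [0.0, 0.9, -0.2]
grip_width: 0.084
gripper_force: 20.0
```

Emit:
{"op": "arm_command", "data": {"moves": [{"travel": [-0.005, 0.02, 0], "spin": 0}, {"travel": [-0.015, 0.06, 0], "spin": 0}, {"travel": [-0.025, 0.1, 0], "spin": 0}, {"travel": [-0.036, 0.145, 0], "spin": 0}, {"travel": [-0.047, 0.19, 0], "spin": 0}, {"travel": [-0.058, 0.235, 0], "spin": 0}, {"travel": [-0.069, 0.28, 0], "spin": 0}, {"travel": [-0.078, 0.31, 0], "spin": 0}]}}

```text
t: 7.32
tcp_pos: [522.6, 174.2, 86.1]
ee_rot: [[0.971, 0.24, 0.0], [0.24, -0.971, 0.0], [0.0, -0.0, -1.0]]
force: [-0.6, -0.4, 0.3]
grip_width: 0.082
gripper_force: 20.0
```

Emit:
{"op": "arm_command", "data": {"moves": [{"travel": [-0.005, 0.02, 0], "spin": 0}, {"travel": [-0.015, 0.06, 0], "spin": 0}, {"travel": [-0.025, 0.1, 0], "spin": 0}, {"travel": [-0.036, 0.145, 0], "spin": 0}, {"travel": [-0.047, 0.19, 0], "spin": 0}, {"travel": [-0.058, 0.235, 0], "spin": 0}, {"travel": [-0.07, 0.285, 0], "spin": 0}, {"travel": [-0.082, 0.33, 0], "spin": 0}]}}

```text
t: 8.32
tcp_pos: [502.1, 256.9, 86.1]
ee_rot: [[0.971, 0.239, 0.0], [0.239, -0.971, 0.0], [0.0, -0.0, -1.0]]
force: [0.2, -0.1, 0.3]
grip_width: 0.083
gripper_force: 20.0
```

```bash
python3 - <<'E'
from h import *
np.set_printoptions(precision=1,suppress=True)
p=cam("wrist"); 
for n in("wrist","side"):
    p=cam(n); save(p,"b"+n); r=env.pinpoint(p,"guide_bay")
    for k in r[:1]: print(n,k["at"],k["confidence"],onz(p,k["at"],25))
w=cv2.imread("pics/bwrist.png"); s=cv2.imread("pics/bside.png")
cv2.imwrite("pics/b.png",np.hstack([cv2.resize(w[80:280,60:360],(450,300)),cv2.resize(s[180:320,200:360],(343,300),interpolation=cv2.INTER_CUBIC)]))
E
```

```text
side [268.1, 290.9] 0.76 [491.7 277.7  25. ]
```

View pics/b.png

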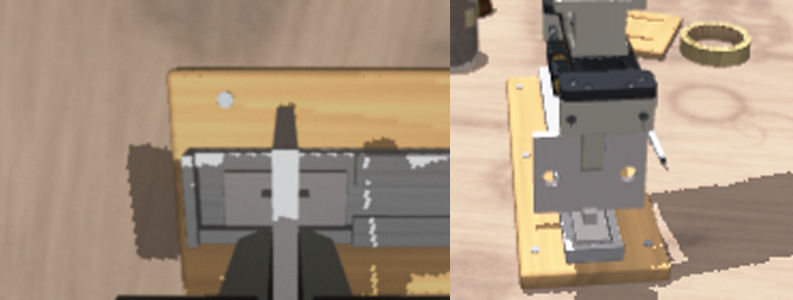

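The crop shows the shoe (columns 225–347) lying fully in the bay. It is about 3 mm past the lip ends at column 352 and about 13 mm short of the end bar at column 200. I'll move on 5 mm, then lift.

Emit:
{"op": "arm_command", "data": {"moves": [{"travel": [-0.003, 0.01, 0], "spin": 0}, {"travel": [-0.005, 0.02, 0], "spin": 0}, {"travel": [-0.005, 0.02, 0], "spin": 0}, {"travel": [-0.005, 0.02, 0.03], "spin": 0}, {"travel": [-0.005, 0.02, 0.1], "spin": 0}, {"travel": [-0.005, 0.02, 0.22], "spin": 0}, {"travel": [-0.005, 0.02, 0.34], "spin": 0}, {"travel": [-0.005, 0.02, 0.4], "spin": 0}]}}

```text
t: 9.57
tcp_pos: [501.6, 261.2, 188.6]
ee_rot: [[0.971, 0.239, 0.003], [0.239, -0.971, 0.001], [0.003, -0.0, -1.0]]
force: [-0.6, -0.2, -1.9]
grip_width: 0.085
gripper_force: 20.0
```

Emit:
{"op": "arm_command", "data": {"moves": [{"travel": [-0.02, -0.06, 0], "spin": 0.01}, {"travel": [-0.06, -0.18, 0], "spin": 0.03}, {"travel": [-0.1, -0.34, 0], "spin": 0.055}, {"travel": [-0.15, -0.5, 0], "spin": 0.08}, {"travel": [-0.2, -0.66, 0], "spin": 0.105}, {"travel": [-0.24, -0.82, 0], "spin": 0.13}, {"travel": [-0.28, -0.92, 0], "spin": 0.155}, {"travel": [-0.28, -0.94, 0], "spin": 0.17}]}}

```text
t: 10.58
tcp_pos: [430.3, 24.7, 186.3]
ee_rot: [[0.256, 0.967, -0.0], [0.967, -0.256, -0.0], [-0.0, -0.0, -1.0]]
force: [0.7, 1.2, -2.3]
grip_width: 0.085
gripper_force: 20.0
```

Emit:
{"op": "arm_command", "data": {"moves": [{"travel": [0, -0.12, 0], "spin": 0.008}, {"travel": [-0.01, -0.28, 0], "spin": 0.013}, {"travel": [-0.03, -0.48, 0], "spin": 0.013}, {"travel": [-0.05, -0.66, 0], "spin": 0.013}, {"travel": [-0.07, -0.8, 0], "spin": 0.013}, {"travel": [-0.08, -0.88, 0], "spin": 0.013}, {"travel": [-0.08, -0.88, 0], "spin": 0.013}, {"travel": [-0.08, -0.88, 0], "spin": 0.013}]}}

```text
t: 11.58
tcp_pos: [411.0, -193.4, 186.1]
ee_rot: [[0.178, 0.984, -0.0], [0.984, -0.178, 0.0], [0.0, -0.0, -1.0]]
force: [-0.6, 0.7, -2.0]
grip_width: 0.083
gripper_force: 20.0
```

```bash
python3 - <<'E'
from h import *
np.set_printoptions(precision=1,suppress=True)
S={n:cam(n) for n in("wrist","side","scene")}
for n,p in S.items():
    save(p,"r"+n)
    for l,z in(("rack",0),("rack_pins",126)):
        for k in env.pinpoint(p,l)[:1]: print(n,l,k["at"],round(k["confidence"],2),onz(p,k["at"],z))
V=[]
for n,p in S.items():
    r=env.outline_of(p,"rack")
    if r: print(n,r[0]["confidence"],r[0]["region"].sum(),*fit("rack",[(p,r[0]["region"])],(489,-206,-.18)))
o=env.get_obs(); print(o["t"],o["tcp_pos"],o["joints"])
E
```

```text
wrist rack [320.3, 176.1] 0.61 [ 491.3 -212.1    0. ]
wrist rack_pins [352.4, 210.1] 0.62 [ 489.6 -208.1  126. ]
side rack [255.7, 259.7] 0.75 [534.1 141.6  -0. ]
side rack_pins [282.7, 156.2] 0.9 [ 505. -222.  126.]
scene rack [318.6, 213.1] 0.59 [ 486.8 -207.4    0. ]
scene rack_pins [322.2, 176.2] 0.67 [ 498.8 -226.1  126. ]
wrist 0.85 13678 [ 487.6 -209.5   -0.2] 0.10977475424777028
side 0.93 1110 [ 488.5 -211.2   -0.1] 0.16056378267701543
scene 0.66 482 [ 539.4 -444.3    0.7] 0.5445946846066743
12.175 [ 411.  -194.   186.1] [-0.5  0.2  1.9 -0.   1.  -0.4]
```

View pics/rwrist.png

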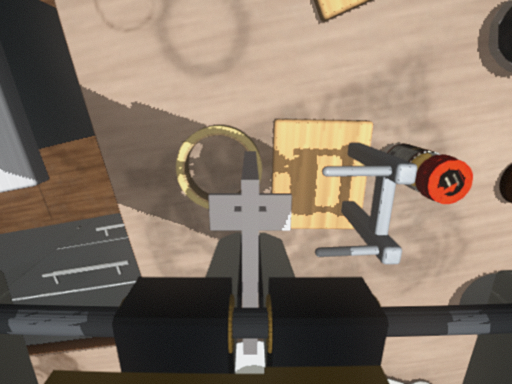

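The wrist view shows the pins clearly. Their tips are at about (324,171) and (317,252), and their roots at about (393,172) and (380,251). The held plate is edge-on at column 250, and the tape and spice jar stand untouched. I'll enlarge the pins and solve for the rack pose.

```bash
python3 - <<'E'
from h import *
np.set_printoptions(precision=2,suppress=True)
p=cam("wrist")
tips=[onz(p,a,129) for a in((324.5,171),(317.5,252))]; roots=[onz(p,a,123.3) for a in((393,172.5),(380,250.5))]
print("tips",tips,"dist",np.linalg.norm(tips[0]-tips[1])); d=tips[0]-tips[1]; print("yaw from tips",np.arctan2(-d[0],d[1]))
for a,b in zip(tips,roots): e=b-a; print("pin",np.linalg.norm(e[:2]),np.arctan2(e[1],e[0]))
c=[onz(p,a,14) for a in((274,120),(372,121))]; e=c[1]-c[0]; print("foot edge",np.linalg.norm(e),np.arctan2(e[1],e[0]))
m=(tips[0]+tips[1])/2
for yaw in(-.17,-.18): print("rack origin",yaw,m[:2]+27*np.array([np.cos(yaw),np.sin(yaw)]))
# plate
q=(411,-194,-.179+np.pi/2)
for n in((50,4),(50,-4),(-50,4),(-50,-4)): print(n,proj(p,T(q,np.array([[n[0],n[1],95.]]),125)[0]))
g=p["pixels"].astype(int).sum(2)
for r in(160,170,180): print(r,g[r,238:264].tolist())
print("col250",[(r,int(g[r,250])) for r in range(146,166)])
im=p["pixels"][130:280,230:430]
cv2.imwrite("pics/pins.png",cv2.resize(im,(800,600),interpolation=cv2.INTER_NEAREST)[:,:,::-1])
E
```

```text
tips [array([ 470.32, -172.28,  129.  ]), array([ 457.7 , -239.14,  129.  ])] dist 68.0394870414734
yaw from tips -0.1866000955545875
pin 55.354167881140974 -0.22052552450626248
pin 54.656188899801215 -0.21408916290475472
foot edge 107.24964308129684 -0.18213618047262306
rack origin -0.17 [ 490.62 -210.28]
rack origin -0.18 [ 490.58 -210.54]
(50, 4) [244.76 177.38]
(50, -4) [262.66 177.41]
(-50, 4) [245.5  352.96]
(-50, -4) [259.94 352.96]
160 [250, 261, 265, 267, 263, 249, 229, 230, 228, 231, 225, 226, 225, 228, 231, 229, 223, 235, 275, 328, 361, 353, 326, 280, 263, 258]
170 [240, 251, 249, 251, 237, 220, 225, 222, 231, 233, 219, 223, 224, 230, 225, 229, 237, 233, 222, 268, 329, 364, 358, 335, 314, 311]
180 [259, 260, 294, 382, 435, 448, 447, 438, 434, 448, 442, 438, 438, 444, 443, 446, 446, 445, 440, 445, 444, 390, 316, 295, 297, 297]
col250 [(146, 356), (147, 364), (148, 352), (149, 360), (150, 329), (151, 264), (152, 228), (153, 227), (154, 229), (155, 233), (156, 229), (157, 232), (158, 232), (159, 233), (160, 225), (161, 228), (162, 232), (163, 233), (164, 231), (165, 233)]
```

View pics/pins.png

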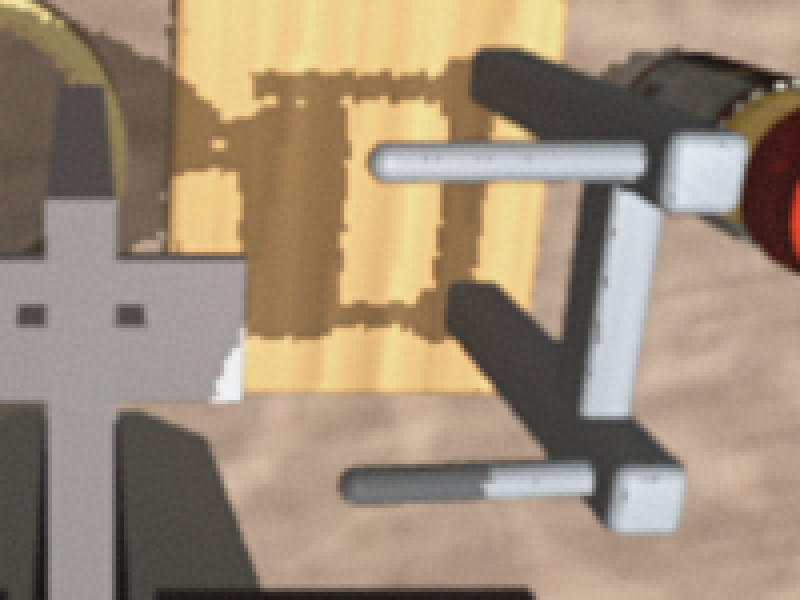

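```bash
python3 - <<'E'
from h import *
np.set_printoptions(precision=2,suppress=True)
p=cam("wrist"); o=env.get_obs(); print(o["t"],o["tcp_pos"])
f=lambda u,v:(230+u/4-.5,130+v/4-.5)
t=[onz(p,f(*a),129) for a in((368,162),(339,486))]; r=[onz(p,f(*a),123.3) for a in((648,162),(594,478))]
d=t[0]-t[1]; print("tips",*t,np.linalg.norm(d),"yaw",np.arctan2(-d[0],d[1]))
d=r[0]-r[1]; print("roots",*r,np.linalg.norm(d),"yaw",np.arctan2(-d[0],d[1]))
u=[onz(p,f(*a),136) for a in((705,172),(648,500))]; d=u[0]-u[1]; print("upright tops",*u,np.linalg.norm(d),"yaw",np.arctan2(-d[0],d[1]))
for a,b in zip(t,r): e=b-a; print(np.linalg.norm(e),np.arctan2(e[1],e[0]))
yaw=-.182; X=np.array([np.cos(yaw),np.sin(yaw)]);Y=np.array([-X[1],X[0]])
Rk=(np.mean(t,0)[:2]+27*X+np.mean(r,0)[:2]-27*X+np.mean(u,0)[:2]-35*X)/3
print("rack from tips/roots/tops",np.mean(t,0)[:2]+27*X,np.mean(r,0)[:2]-27*X,np.mean(u,0)[:2]-35*X)
tcp=np.array(o["tcp_pos"])
s=[onz(p,f(*a),131) for a in((246,257),(246,403))]; e=[onz(p,f(*a),220) for a in((46,197),(118,197))]
for n,v in(("shoe corners",s),("plate top far",e)): print(n,[( (k[:2]-tcp[:2])@X,(k[:2]-tcp[:2])@Y) for k in v])
print("rack origin rel tcp along X,Y",(Rk-tcp[:2])@X,(Rk-tcp[:2])@Y)
E
```

```text
12.275 [ 411.05 -194.02  186.13]
tips [ 468.17 -171.14  129.  ] [ 455.15 -237.76  129.  ] 67.87919785815438 yaw -0.19286405217510938
roots [ 523.23 -182.2   123.3 ] [ 509.46 -249.03  123.3 ] 68.23176350848438 yaw -0.20318542814570775
upright tops [ 528.22 -182.03  136.  ] [ 515.39 -248.42  136.  ] 67.61937472786775 yaw -0.1908208982594016
56.455591714429666 -0.19820120755150034
55.75798040780766 -0.20455984398455315
rack from tips/roots/tops [ 488.21 -209.34] [ 489.79 -210.73] [ 487.38 -208.89]
shoe corners [(np.float64(29.609167843975502), np.float64(14.671334492094406)), (np.float64(31.00610684332986), np.float64(-15.6206381408789))]
plate top far [(np.float64(-5.887754076269526), np.float64(49.33839162145264)), (np.float64(2.1675346113211815), np.float64(49.37206316205616))]
rack origin rel tcp along X,Y 78.96356464510363 -1.3628009780105865
```

Emit:
{"op": "arm_command", "data": {"moves": [{"travel": [0.0, 0.0, -0.06], "spin": 0}, {"travel": [0.02, -0.004, -0.14], "spin": -0.002}, {"travel": [0.07, -0.015, -0.18], "spin": -0.002}, {"travel": [0.12, -0.025, -0.192], "spin": -0.002}, {"travel": [0.15, -0.032, -0.192], "spin": -0.002}, {"travel": [0.164, -0.035, -0.192], "spin": -0.002}, {"travel": [0.164, -0.035, -0.192], "spin": -0.002}, {"travel": [0.164, -0.035, -0.192], "spin": -0.002}]}}

```text
t: 13.28
tcp_pos: [451.9, -202.8, 138.3]
ee_rot: [[0.191, 0.982, 0.0], [0.982, -0.191, -0.0], [-0.0, 0.0, -1.0]]
force: [-0.3, -0.1, -3.2]
grip_width: 0.083
gripper_force: 20.0
```

```bash
python3 - <<'E'
from h import *
o=env.get_obs(); print(o["t"],o["tcp_pos"])
p=cam("wrist"); s=cam("side"); c=cam("scene"); save(p,"n")
A=cv2.resize(p["pixels"][130:280,225:425],(800,600),interpolation=cv2.INTER_CUBIC)[:,:,::-1]
cv2.imwrite("pics/n1.png",A)
B=[cv2.resize(q["pixels"][y:y+75,x:x+50],(400,600),interpolation=cv2.INTER_CUBIC) for q,x,y in((s,265,130),(c,300,150))]
cv2.imwrite("pics/n2.png",np.hstack(B)[:,:,::-1])
E
```

```text
13.275 [ 451.90526051 -202.75227234  138.32940519]
```

View pics/n1.png

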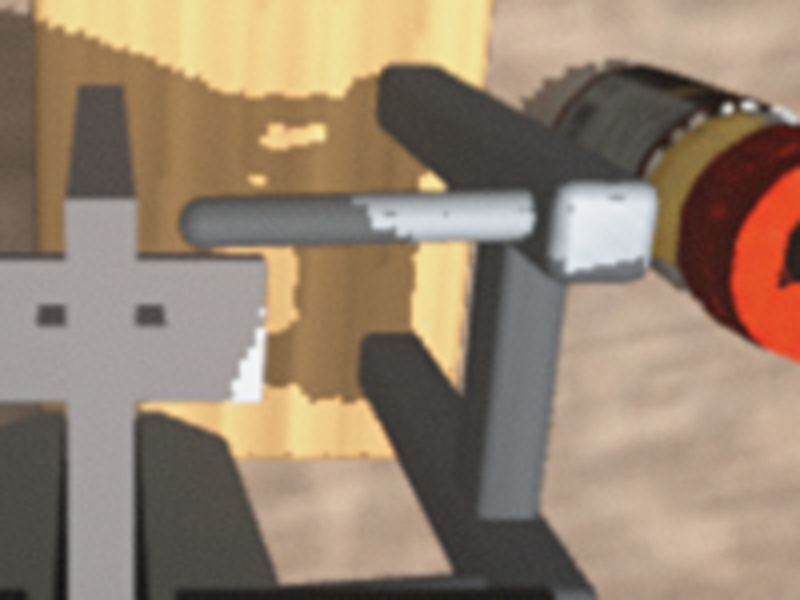

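View pics/n2.png

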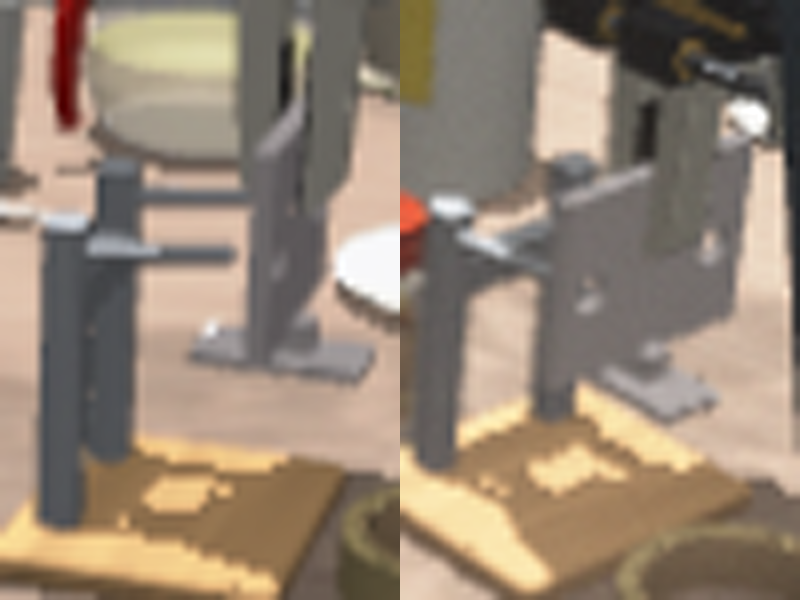

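n1 shows one pin's tip at crop (182,222), just ahead of the plate, with the plate's top edge at row 197 and columns 66–136. n2 shows the near hole at (278,265) and the near pin's tip at (235,255) in the side view; in the scene view the holes show at (590,293) and (712,243). I'll compare these with prediction.

```bash
python3 - <<'E'
from h import *
np.set_printoptions(precision=2,suppress=True)
p=cam("wrist"); s=cam("side"); c=cam("scene"); o=env.get_obs(); tcp=np.array(o["tcp_pos"])
f=lambda u,v:(225+u/4-.5,130+v/4-.5)
yaw=-.192; X=np.array([np.cos(yaw),np.sin(yaw)]);Y=np.array([-X[1],X[0]])
L=lambda k:np.array([(k[:2]-tcp[:2])@X,(k[:2]-tcp[:2])@Y])
z0=tcp[2]-61.1
print("tip",L(onz(p,f(182,222),129)),"root",L(onz(p,f(535,216),123.3)))
print("plate top far",L(onz(p,f(66,197),z0+95)),L(onz(p,f(136,197),z0+95)),"shoe",L(onz(p,f(264,257),z0+6)),L(onz(p,f(264,403),z0+6)))
W=lambda x,y,z:np.r_[tcp[:2]+x*X+y*Y,z]
h=z0+52; print("hole z",h)
g=lambda q,x,y,side:((q-[x,y]+.5)*8)
for y in(34,-34):
  print(y,"hole side",g(proj(s,W(4,y,h)),265,130,0),"scene",g(proj(c,W(-4,y,h)),300,150,0)+[400,0])
  for rx in(-27,27): print("   pin",rx,"side",g(proj(s,W(rx+39.3,y,126-rx/9)),265,130,0),"scene",g(proj(c,W(rx+39.3,y,126-rx/9)),300,150,0)+[400,0])
for y in(50,-50): print("plate top corners side",g(proj(s,W(-4,y,z0+95)),265,130,0),"scene",g(proj(c,W(-4,y,z0+95)),300,150,0)+[400,0])
E
```

```text
tip [10.24 34.33] root [65.39 33.82]
plate top far [-5.82 49.31] [ 2.02 49.33] shoe [29.23 14.54] [ 30.53 -15.76]
hole z 129.0832863690871
34 hole side [255.26 258.29] scene [592.76 294.07]
   pin -27 side [232.38 255.76] scene [562.64 277.55]
   pin 27 side [ 85.59 253.91] scene [465.59 237.78]
-34 hole side [297.71 200.95] scene [716.94 245.08]
   pin -27 side [275.9  198.68] scene [686.64 229.48]
   pin 27 side [135.76 197.84] scene [588.66 192.29]
plate top corners side [274.01 157.19] scene [572.21 204.41]
plate top corners side [335.39  80.02] scene [757.49 135.64]
```

Heights match, and the stop is only about 0.7 mm off sideways against 3.5 mm of hole play. I'll insert along the pin slope.

Emit:
{"op": "arm_command", "data": {"moves": [{"travel": [0.012, -0.001, 0], "spin": 0}, {"travel": [0.03, -0.004, 0], "spin": 0}, {"travel": [0.048, -0.007, 0], "spin": 0}, {"travel": [0.063, -0.01, -0.002], "spin": 0}, {"travel": [0.079, -0.013, -0.004], "spin": 0}, {"travel": [0.098, -0.017, -0.006], "spin": 0}, {"travel": [0.118, -0.021, -0.008], "spin": 0}, {"travel": [0.118, -0.021, -0.008], "spin": 0}]}}

```text
t: 14.58
tcp_pos: [481.9, -208.1, 136.1]
ee_rot: [[0.191, 0.982, 0.0], [0.982, -0.191, -0.0], [-0.0, 0.0, -1.0]]
force: [-0.2, 0.5, -1.4]
grip_width: 0.085
gripper_force: 20.0
```

Emit:
{"op": "arm_command", "data": {"moves": [{"travel": [0.02, -0.004, -0.002], "spin": 0}, {"travel": [0.04, -0.008, -0.004], "spin": 0}, {"travel": [0.06, -0.012, -0.006], "spin": 0}, {"travel": [0.08, -0.016, -0.009], "spin": 0}, {"travel": [0.1, -0.019, -0.011], "spin": 0}, {"travel": [0.11, -0.021, -0.012], "spin": 0}, {"travel": [0.11, -0.021, -0.012], "spin": 0}]}}

```text
t: 15.45
tcp_pos: [509.1, -213.3, 133.1]
ee_rot: [[0.191, 0.982, -0.0], [0.982, -0.191, 0.0], [0.0, -0.0, -1.0]]
force: [-0.2, -0.3, -2.6]
grip_width: 0.086
gripper_force: 20.0
```

Emit:
{"op": "arm_command", "data": {"moves": [{"travel": [0, 0, -0.004], "spin": 0}, {"travel": [0, 0, -0.008], "spin": 0}, {"travel": [0, 0, -0.012], "spin": 0}, {"travel": [0, 0, -0.012], "spin": 0}]}}

```text
t: 15.95
tcp_pos: [509.0, -213.3, 130.1]
ee_rot: [[0.191, 0.982, -0.0], [0.982, -0.191, 0.0], [0.0, -0.0, -1.0]]
force: [-0.5, -0.6, -2.3]
grip_width: 0.087
gripper_force: 20.0
```

Emit:
{"op": "arm_command", "data": {"moves": [{"travel": [0, 0, -0.002], "spin": 0}, {"travel": [0, 0, -0.004], "spin": 0}, {"travel": [0, 0, -0.004], "spin": 0}]}}

```text
t: 16.32
tcp_pos: [509.1, -213.3, 129.6]
ee_rot: [[0.191, 0.982, 0.0], [0.982, -0.191, -0.0], [-0.0, 0.0, -1.0]]
force: [-2.6, 0.4, 4.1]
grip_width: 0.083
gripper_force: 20.0
```

Contact came at the predicted height, so the stop rests on the pins. I'll release, then rise.

Emit:
{"op": "arm_command", "data": {"moves": [{"travel": [0, 0, 0], "spin": 0}, {"travel": [0, 0, 0], "spin": 0}, {"travel": [0, 0, 0], "spin": 0}, {"travel": [0, 0, 0], "spin": 0}, {"travel": [0, 0, 0], "spin": 0}, {"travel": [0, 0, 0], "spin": 0}], "grip": 0.55}}

```text
t: 17.08
tcp_pos: [509.1, -213.3, 129.1]
ee_rot: [[0.191, 0.982, 0.0], [0.982, -0.191, -0.0], [-0.0, 0.0, -1.0]]
force: [0.2, -0.1, 0.5]
grip_width: 0.448
gripper_force: 0.0
```

Emit:
{"op": "arm_command", "data": {"moves": [{"travel": [0, 0, 0.03], "spin": 0}, {"travel": [0, 0, 0.08], "spin": 0}, {"travel": [0, 0, 0.16], "spin": 0}, {"travel": [0, 0, 0.26], "spin": 0}, {"travel": [0, 0, 0.36], "spin": 0}, {"travel": [0, 0, 0.45], "spin": 0}, {"travel": [0, 0, 0.5], "spin": 0}, {"travel": [0, 0, 0.5], "spin": 0}]}}

```text
t: 18.08
tcp_pos: [509.3, -213.4, 255.0]
ee_rot: [[0.191, 0.982, 0.001], [0.982, -0.191, -0.001], [-0.0, 0.001, -1.0]]
force: [-0.1, -0.6, -0.5]
grip_width: 0.451
gripper_force: 0.0
```

```bash
python3 - <<'E'
from h import *
p=cam("wrist"); s=cam("side"); c=cam("scene")
B=[cv2.resize(q["pixels"][y:y+h,x:x+w],(400,300),interpolation=cv2.INTER_CUBIC) for q,x,y,w,h in((s,240,120,120,90),(c,270,140,120,90))]
A=np.vstack([np.hstack(B),np.hstack([cv2.resize(p["pixels"],(400,300)),cv2.resize(s["pixels"],(400,300))])])
cv2.imwrite("pics/end.png",A[:,:,::-1])
E
```

```text
(no output)
```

View pics/end.png

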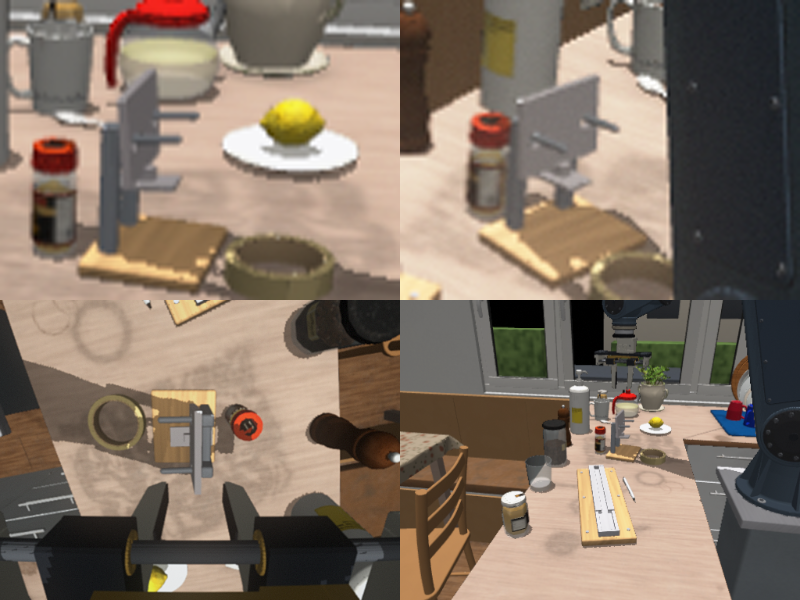

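The stop hangs upright with both pins through its holes (upper views, pins at (180,117)/(178,152) and (547,145)/(603,124)). The track is empty, the tape, spice jar, pen, glass and jar still stand where they were, and the gripper is clear. I'll let it settle briefly and hand in.

Emit:
{"op": "arm_command", "data": {"moves": [{"travel": [0, 0, 0.1], "spin": 0}, {"travel": [0, 0, 0.1], "spin": 0}, {"travel": [0, 0, 0.1], "spin": 0}, {"travel": [0, 0, 0.1], "spin": 0}, {"travel": [0, 0, 0.1], "spin": 0}, {"travel": [0, 0, 0.1], "spin": 0}, {"travel": [0, 0, 0.1], "spin": 0}, {"travel": [0, 0, 0.1], "spin": 0}]}}

```text
t: 19.23
tcp_pos: [509.1, -213.3, 279.1]
ee_rot: [[0.191, 0.982, 0.0], [0.982, -0.191, -0.0], [-0.0, 0.0, -1.0]]
force: [0.1, -0.2, 0.1]
grip_width: 0.446
gripper_force: 0.0
```

```bash
python3 -c "
from bench import env
print(env.close_job())"
```

```text
the job is handed in; nothing more can be done
None
```

The white slice stop was slid to the open end, lifted out there and hung upright with both holes on the rack's pins; the other things stand where they were, and the job was handed in after about 19 s of the 58 s allowed (no verdict was shown).

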